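Make up two trailer-light repair kits

TASK

Make up the two repair kits: the amber lamp and the round metal connector go in the blue tray, the round red lamp and the black relay in the yellow tray. In each tray the lamp goes in the compartment with the black rubber pad and the other part in the bare compartment, each standing upright, flat on the compartment floor. Set every part down gently rather than dropping it, and leave the clear-white lamp, the battery and the screwdriver where they are.

Things in the scene. Friction and masses are not known exactly. Their poses are not given: they have to be found in the camera images.
- blue_tray: Blue kit tray fixed to the bench, turned any way. Outside 90 (x) x 175 (y) x 16 mm high; walls and middle divider 5 mm. Two open compartments 80 x 80 mm inside, centres at y = +42.5 and -42.5 mm in its frame, floor 6 mm above the bench. The +y one has a flush black rubber pad, the -y one is bare blue. Origin: centre of the underside, z up.
- yellow_tray: Yellow kit tray fixed to the bench, turned any way. Outside 90 (x) x 175 (y) x 16 mm high; walls and middle divider 5 mm. Two open compartments 80 x 80 mm inside, centres at y = +42.5 and -42.5 mm in its frame, floor 6 mm above the bench. The +y one has a flush black rubber pad, the -y one is bare yellow. Origin: centre of the underside, z up.
- amber_lamp: Oblong marker lamp with amber (orange) lens on a black base, 60 mm long along its x, 40 mm wide along its y, 45 mm high, sides upright; about 0.1 kg. Loose, stands on the bench lens up. Origin: centre of the underside, z up.
- red_lamp: Round lamp with red lens on a black base, 54 mm diameter, 45 mm high, sides upright up to 41 mm; about 0.12 kg. Loose, stands on the bench lens up. Origin: centre of the underside, z up.
- connector: Round bare-aluminium plug connector, 46 mm diameter, 45 mm high, black face with brass pins on top; about 0.14 kg. Loose, stands on the bench pins up. Origin: centre of the underside, z up.
- relay: Square black plastic relay, 40 x 40 mm along its x and y, 46 mm high, small green label on top; about 0.09 kg. Loose, stands on the bench label up. Origin: centre of the underside, z up.
- clear_lamp: Oblong marker lamp of the same shape and size as the amber one (60 x 40 x 45 mm) but with a clear-white lens. Belongs to neither kit: leave it. Origin: centre of the underside.
- battery: Small black sealed battery with grey top, 65 mm along its x, 150 mm along its y, 91 mm high with two terminals to 100 mm, 2.4 kg, loose. Leave it. Origin: centre of the underside.
- screwdriver: Screwdriver with green handle, 200 mm long and 26 mm thick at the handle, lying loose along its x, handle to -x. Leave it. Origin: on the bench under its middle.
Not all that is in view belongs to the job. Of the things shaped like the amber_lamp, the amber one is meant.

How it is judged:
By the outcome, as a careful person would: the job done as asked, in the order asked, and still so for the second after the job is handed in, with the robot touching nothing.
It also fails if it takes over 102 s, if anything falls off the work surface, if the arm or the gripper's body presses on something with over 40 N, if the wrist force passes 120 N, or if a joint passes its speed limit or range.

ROBOT

A 7-joint arm with a two-finger parallel gripper is mounted at the origin on the work surface. World frame = base frame: x ahead of the robot, y to its left, z up, the work surface at z = 0. Lengths are in m, angles in rad, forces in N, time in s.
With the tool pointing down it reaches from about 0.4 to 0.85 m from the base axis. Payload 10.4 kg.
Tool frame: the origin (TCP) lies at the very end of the fingers, on their centre line; the grasp point (between the pads) lies 19 mm behind it; z points along the fingers, y is the line along which they close (so a half turn about z gives the same grasp; the last joint's range is limited). The gripper opens to 87 mm and grips with 3 to 60 N. Pads are 19 mm wide; open, the fingers measure 117 mm over their backs; the gripper's body (75 mm by 190 mm) begins 51 mm behind the grasp point.
Start: joints at [1.126, 0.332, -0.065, 1.46, 0.022, 1.35, -0.088], TCP at [0.256, -0.57, 0.223] pointing down, gripper open.
Joint ranges: [-2.6, 2.6], [-0.5, 2.12], [-1.47, 1.34], [0.16, 2.42], [-1.27, 4.41], [0.06, 2.06], [-2.6, 2.6]. Speed limits (rad/s): [2.22, 2.22, 2.79, 2.79, 3.14, 3.14, 3.14].

INTERFACE

Orientations are given as a unit quaternion [x, y, z, w].
In Python, from bench import manip, vision, job gives the robot as it stands. The module is installed in compiled form; this text tells all that it offers.
- The arm moves only by the tool arm_command, never from a script. Its argument "deltas" is one flat list of numbers, 6 for each row, row after row: the shift along the tool's x, y, z scaled (see below), then the turn, a rotation vector about the tool's x, y, z scaled (see below). A call has 1 to 20 rows; each row shifts and turns the commanded pose from where the row before left it, along the tool's axes as they then stand; what a row does not reach is not made up. The controller multiplies each number of a shift by 0.75 m and each number of a turn by 0.15 rad. A row lasts 1/10 s, in which the tool goes at most 50 mm and 8.59 degrees, less where a joint would pass 70% of its speed; a pose out of reach is approached as far as the arm can. A call with a number of a shift or a turn outside -1 to 1 is refused whole. A call with a gripper value outside its range is refused whole. "claw" is the finger opening in mm, from 0 to 87, set as the call begins (left out, the last holds). The fingers move at their own pace and stop on an object; "newtons" is the grip in N (left out, the last holds). Time passes only in rows, so rows that do not move let the fingers close. It gives the time, the measured TCP pose, the force, the opening and the grip force at its end, in the units of the state.
- manip.sense(): the state, without advancing time (a new reading comes with each control period).
- vision.capture(name): name is "scene" or "side" or "wrist"; returns a dict with "img" (480x640x3 uint8, blue, green, red), "fx", "fy", "cx", "cy" (pixels), "distortion" ([k1, k2, p1, p2, k3] as OpenCV has them; the pictures are not rectified), "xyz" and "attitude" of the camera in the world. Camera axes: x right, y down, z forward; pixel columns grow to the right and rows downward; lengths in m; the calibration is good to about 2 mm. A picture is of the moment at which its call begins. There is no depth.
- job.close_job(): hands the job in; it is judged then, once.
The state is a dict: "t": time; "joint_pos": joint angles; "qd": joint speeds; "effort": joint torques, N m; "ee_pos": TCP position; "eef_rot": TCP orientation; "contact_force": force on the tool from outside, world axes, zero at the start; "torque": the same for the moment, N m; "grip_width": opening from 0.0 (shut) to 1.0 (fully open); "finger_force": force on a finger pad.
Only numpy, scipy, OpenCV 4.12 (cv2) and the standard library are available. Lean on these libraries where they do the work, as an engineer would, in place of code of your own. Each camera call takes 0.05 s, during which the arm holds its last target. There are 200 camera calls.

## Working session

There is one attempt and no reset: what is moved stays moved. The work goes in short steps, Python scripts to look and compute and a tool call to move; the robot and the scene stay as the last step left them, time stands still between calls to the robot, and variables do not carry over. Pictures are saved under pics/ and viewed, at most 14 in all, crops included, and the job is handed in when it is done.

Besides the shell and the picture viewer there is one more tool, called after ">>>" by a JSON object that holds its "op" and its "data", one argument or row to a line. arm_command: Moves the arm, as the interface text tells. Its arguments: {"type":"object","properties":{"deltas":{"type":"array","items":{"type":"number"}},"claw":{"type":"number"},"newtons":{"type":"number"}},"required":["deltas"]}

```bash
mkdir -p pics; python3 - <<'E'
from bench import manip, vision
import cv2,pickle
s=manip.sense();print(s)
d={}
for n in("scene","side","wrist"):
    c=vision.capture(n);d[n]=c;cv2.imwrite(f"pics/{n}0.png",c["img"]);print(n,{k:v for k,v in c.items() if k!="img"})
pickle.dump(d,open("cap0.pkl","wb"))
E
```

```text
{'t': 0.0, 'joint_pos': array([ 1.12637856,  0.33282698, -0.06471073,  1.46093327,  0.0215988 ,
        1.3498986 , -0.08850424]), 'qd': array([-0.00113318, -0.00080424,  0.00053252,  0.00215932, -0.00130714,
        0.00058376,  0.00257994]), 'effort': array([-4.02359456e-04, -6.23262191e+01,  2.40930822e-02, -3.89891982e+01,
       -6.13602321e-02,  3.98428214e-02,  1.77697561e-04]), 'ee_pos': array([ 0.25573147, -0.5698666 ,  0.22178584]), 'eef_rot': array([ 9.77838046e-01,  2.09361617e-01, -1.72587677e-04, -6.63256601e-04]), 'contact_force': array([-0.10547456,  0.58604386,  0.40073294]), 'torque': array([-0.02456732,  0.06283273,  0.02690257]), 'finger_force': 0.0, 'grip_width': 1.0008826165744327}
scene {'fx': 479.20413560434844, 'fy': 479.20413560434844, 'cx': 319.10066251753074, 'cy': 240.5338026434828, 'distortion': array([-0.1023978,  0.       ,  0.       ,  0.       ,  0.       ]), 'xyz': array([ 1.18148289, -0.504562  ,  0.87893996]), 'attitude': array([ 0.81909655,  0.4243194 , -0.17162839, -0.34579992])}
side {'fx': 463.935053234522, 'fy': 463.935053234522, 'cx': 326.2804009811516, 'cy': 242.24460837776317, 'distortion': array([0.0068906, 0.       , 0.       , 0.       , 0.       ]), 'xyz': array([ 0.37289761, -0.61460934,  0.7454684 ]), 'attitude': array([ 0.92911985, -0.10042336,  0.0305204 , -0.3545701 ])}
wrist {'fx': 384.4187389462724, 'fy': 384.4187389462724, 'cx': 317.1292327145501, 'cy': 242.89041737680705, 'distortion': array([-0.01990887,  0.        ,  0.        ,  0.        ,  0.        ]), 'xyz': array([ 0.31902423, -0.5426699 ,  0.38353232]), 'attitude': array([ 0.83258095, -0.53879056, -0.07028978,  0.10757802])}
```

View pics/scene0.png

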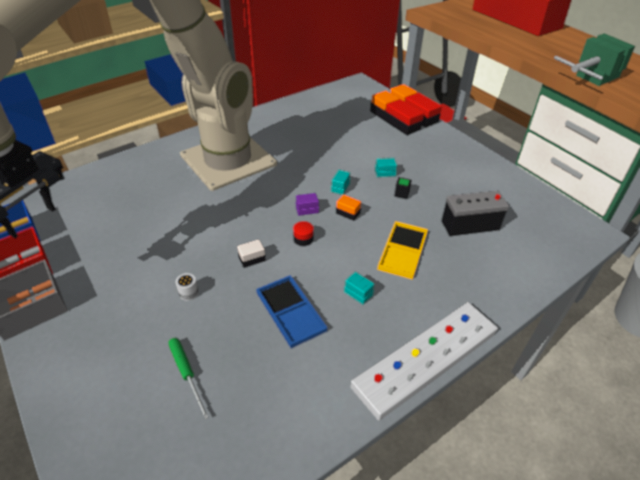

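View pics/side0.png

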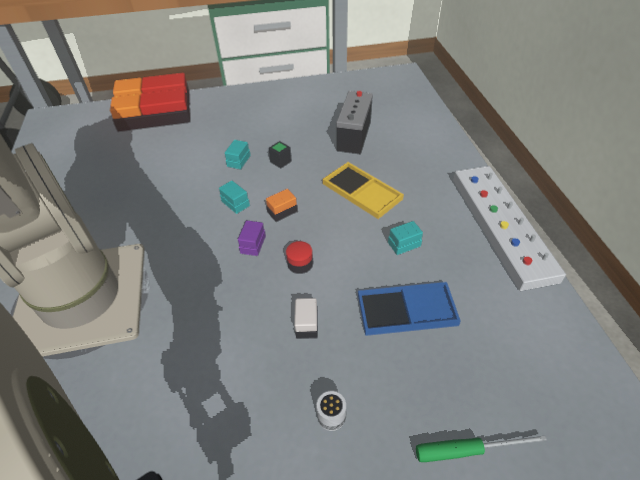

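The scene view shows amber at (348,207), red (303,233), relay (403,187), connector (186,285), blue tray (293,310) and yellow tray (404,250). In the side view they are at amber (281,203), red (299,256), relay (280,153), connector (331,405), blue tray (408,308) and yellow tray (363,189).

```bash
cat > h.py <<'E'
import numpy as np, cv2
from scipy.spatial.transform import Rotation as R
def ray(c,uv):
    K=np.array([[c["fx"],0,c["cx"]],[0,c["fy"],c["cy"]],[0,0,1]])
    p=cv2.undistortPoints(np.array(uv,float).reshape(-1,1,2),K,c["distortion"])[:,0]
    d=np.c_[p,np.ones(len(p))]
    return R.from_quat(c["attitude"]).apply(d/np.linalg.norm(d,axis=1)[:,None])
def plane(c,uv,z):
    d=ray(c,uv); return c["xyz"]+d*((z-c["xyz"][2])/d[:,2])[:,None]
def tri(c1,u1,c2,u2):
    d1,d2=ray(c1,[u1])[0],ray(c2,[u2])[0]
    A=np.c_[d1,-d2]; s=np.linalg.lstsq(A,c2["xyz"]-c1["xyz"],rcond=None)[0]
    a,b=c1["xyz"]+s[0]*d1,c2["xyz"]+s[1]*d2
    return (a+b)/2,np.linalg.norm(a-b)
def blob(img,lo,hi,near,r=60):
    """largest blob of an HSV range around a pixel -> contour"""
    m=cv2.inRange(cv2.cvtColor(img,cv2.COLOR_BGR2HSV),np.array(lo),np.array(hi))
    w=np.zeros_like(m); cv2.circle(w,tuple(map(int,near)),r,255,-1); m&=w
    k,_=cv2.findContours(m,cv2.RETR_EXTERNAL,cv2.CHAIN_APPROX_NONE)
    return max(k,key=cv2.contourArea)
def cen(k):
    M=cv2.moments(k); return M["m10"]/M["m00"],M["m01"]/M["m00"]
E
python3 - <<'E'
import pickle;from h import *
np.set_printoptions(precision=4,suppress=True)
d=pickle.load(open("cap0.pkl","rb"));S,D,W=d["scene"],d["side"],d["wrist"]
T=dict(amber=((8,150,120),(20,255,255),(348,207),(281,203),25),
 red=((0,150,90),(6,255,255),(303,233),(299,256),25),
 green=((45,100,40),(85,255,255),(403,182),(280,147),15))
for n,(lo,hi,a,b,r) in T.items():
    k1,k2=blob(S["img"],lo,hi,a,r),blob(D["img"],lo,hi,b,r)
    print(n,cv2.contourArea(k1),cv2.contourArea(k2),tri(S,cen(k1),D,cen(k2)))
print("conn",tri(S,(186,279),D,(331,405)))
print("batt",tri(S,(461,196),D,(359,93)), "clear",tri(S,(251,247),D,(306,308)))
for n,lo,hi,a,b in(("blue",(100,120,50),(125,255,255),(293,310),(408,308)),("yel",(20,140,90),(32,255,255),(404,250),(363,189))):
    for c,p in((S,a),(D,b)):
        k=blob(c["img"],lo,hi,p,65)
        q=plane(c,k[:,0,:],0.013)[:,:2].astype(np.float32)
        r=cv2.minAreaRect(q*1000);print(n,r)
t=manip=None
Rw=R.from_quat(W["attitude"]);Re=R.from_quat([.977838,.209362,-.00017,-.00066])
print("cam in tool",(Re.inv()*Rw).as_matrix(),Re.inv().apply(W["xyz"]-[.25573,-.56987,.22179]))
E
```

```text
amber 286.5 428.5 (array([0.4217, 0.1472, 0.0359]), np.float64(0.00042348823989005955))
red 271.5 460.0 (array([ 0.435 , -0.0102,  0.0337]), np.float64(0.0008592864982305235))
green 60.5 57.5 (array([0.4437, 0.3304, 0.0474]), np.float64(0.0004546711812803747))
conn (array([ 0.4297, -0.3314,  0.0476]), np.float64(0.003141595310517626))
batt (array([0.6474, 0.3222, 0.1548]), np.float64(0.03025696701619246)) clear (array([ 0.4244, -0.154 ,  0.0491]), np.float64(0.00399580931009783))
blue ((613.4987182617188, -165.71954345703125), (93.1971206665039, 180.8203582763672), 84.22139739990234)
blue ((613.0003662109375, -167.06076049804688), (97.75923156738281, 176.33786010742188), 84.32019805908203)
yel ((617.27880859375, 174.37576293945312), (91.46003723144531, 188.847900390625), 33.801177978515625)
yel ((614.7348022460938, 174.37057495117188), (99.54646301269531, 182.32623291015625), 33.75989532470703)
cam in tool [[ 0.0001 -0.967  -0.2548]
 [ 1.      0.      0.0003]
 [-0.0002 -0.2548  0.967 ]] [ 0.0689  0.0009 -0.1617]
```

View pics/wrist0.png

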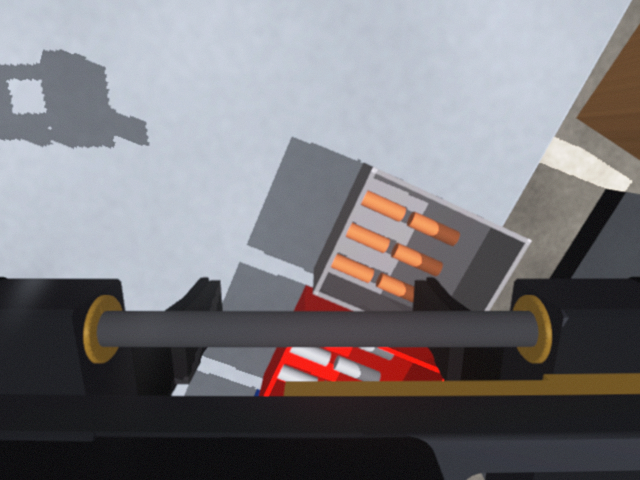

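>>> {"op": "arm_command", "data": {
  "deltas": [0.055,0.004,-0.021,0,0,0,0.055,0.004,-0.021,0,0,0,0.055,0.004,-0.021,0,0,0,0.055,0.004,-0.021,0,0,0,0.055,0.004,-0.021,0,0,0,0,0,0,0,0,-0.957,0,0,0,0,0,-0.957,0,0,0,0,0,-0.957,0,0,0,0,0,-0.957,0,0,0,0,0,-0.957,0,0,0,0,0,-0.957,0,0,0,0,0,-0.957,0,0,0,0,0,-0.957,0,0,0,0,0,0,0,0,0,0,0,0]
}}

```text
t: 1.65
ee_pos: [0.4501, -0.4995, 0.301]
eef_rot: [0.709, 0.705, 0.0, -0.0]
contact_force: [0.3, -0.0, 0.2]
grip_width: 1.0
finger_force: 0.0
```

```bash
cat > snap.py <<'E'
import sys,pickle,cv2
from bench import vision
c=vision.capture("wrist");n=sys.argv[1]
cv2.imwrite(f"pics/{n}.png",c["img"]);pickle.dump(c,open(n+".pkl","wb"));print(c["xyz"],c["attitude"])
E
python3 snap.py wA
```

```text
[ 0.45011309 -0.43096629  0.46276416] [ 9.91691416e-01 -2.47111302e-03  1.93822334e-05  1.28615817e-01]
```

View pics/wA.png

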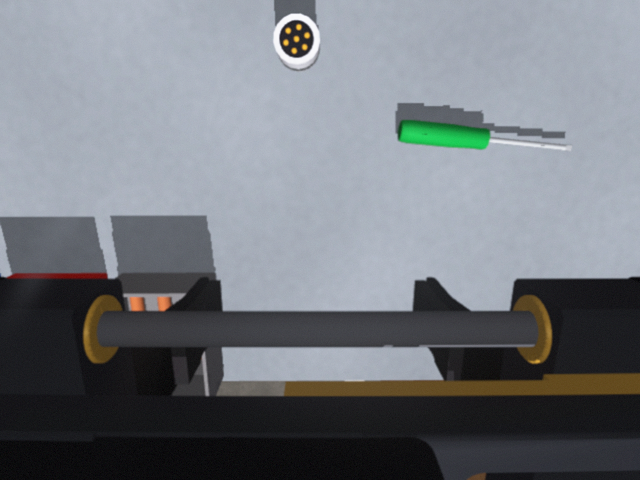

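The wrist view shows the connector top at (296,40) and the screwdriver at (450,135). The camera leans back toward the gripper.

>>> {"op": "arm_command", "data": {
  "deltas": [0.06,0.0155,-0.011,0,0,0,0.06,0.0155,-0.011,0,0,0,0.06,0.0155,-0.011,0,0,0,0.06,0.0155,-0.011,0,0,0,0.06,0.0155,-0.011,0,0,0,0.06,0.0155,-0.011,0,0,0,0,0,0,0,0,0,0,0,0,0,0,0]
}}

```text
t: 2.5
ee_pos: [0.5205, -0.2285, 0.3513]
eef_rot: [0.707, 0.707, 0.0, 0.001]
contact_force: [-0.2, -0.8, -0.7]
grip_width: 1.002
finger_force: 0.0
```

```bash
python3 snap.py wB
```

```text
[ 0.52006143 -0.15975636  0.51294255] [ 9.91623593e-01 -3.36208129e-04  7.88606867e-04  1.29158488e-01]
```

>>> {"op": "arm_command", "data": {
  "deltas": [0.06,0,0,0,0,0,0.06,0,0,0,0,0,0.06,0,0,0,0,0,0.06,0,0,0,0,0,0.06,0,0,0,0,0,0,0,0,0,0,0,0,0,0,0,0,0]
}}

```text
t: 3.25
ee_pos: [0.5203, -0.0053, 0.3505]
eef_rot: [0.708, 0.706, -0.0, 0.0]
contact_force: [-0.4, -1.1, 0.2]
grip_width: 0.999
finger_force: 0.0
```

```bash
python3 snap.py wC
```

```text
[0.52013755 0.0633318  0.51223267] [ 9.91645150e-01 -9.11153791e-04  1.68100853e-04  1.28992394e-01]
```

>>> {"op": "arm_command", "data": {
  "deltas": [0.06,0,0,0,0,0,0.06,0,0,0,0,0,0.06,0,0,0,0,0,0.06,0,0,0,0,0,0,0,0,0,0,0,0,0,0,0,0,0]
}}

```text
t: 3.9
ee_pos: [0.5211, 0.1742, 0.3502]
eef_rot: [0.708, 0.706, -0.0, -0.0]
contact_force: [0.5, -0.7, 0.1]
grip_width: 1.0
finger_force: 0.0
```

```bash
python3 snap.py wD; python3 -c "
import cv2,numpy as np
a=[cv2.imread(f'pics/w{n}.png')[:290] for n in 'BCD']
a=[cv2.resize(x,(441,200)) for x in a]
cv2.imwrite('pics/m.png',np.vstack(a))"
```

```text
[0.52097471 0.24289323 0.5118827 ] [ 9.91649096e-01 -1.01760947e-03 -1.49956035e-04  1.28961280e-01]
```

View pics/m.png

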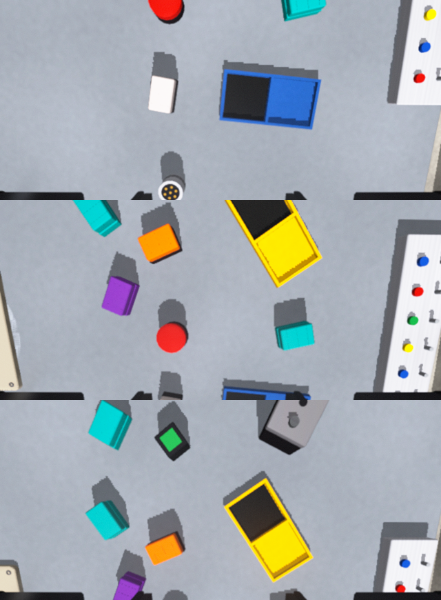

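```bash
cat > meas.py <<'E'
import pickle;from h import *
np.set_printoptions(precision=4,suppress=True)
d=pickle.load(open("cap0.pkl","rb"));S,D=d["scene"],d["side"]
A,B,C,E=[pickle.load(open(f"w{x}.pkl","rb")) for x in "ABCD"]
am,rd,gr=((8,150,80),(20,255,255)),((0,150,60),(6,255,255)),((45,100,40),(85,255,255))
bl,ye=((100,120,40),(125,255,255)),((20,140,70),(32,255,255))
def rect(c,k,z):
    q=plane(c,k[:,0,:],z)[:,:2].astype(np.float32)*1000
    return cv2.minAreaRect(q)
k1,k2=blob(C["img"],*am,(231,62),50),blob(E["img"],*am,(240,213),50)
print("amber",tri(C,cen(k1),E,cen(k2)),rect(C,k1,.045),rect(E,k2,.045))
k=blob(C["img"],*rd,(249,199),40);print("red",tri(C,cen(k),D,cen(blob(D["img"],*rd,(299,256),25))),rect(C,k,.043))
k=blob(E["img"],*gr,(250,58),40);print("green",tri(E,cen(k),D,cen(blob(D["img"],*gr,(280,147),15))),tri(E,cen(k),S,cen(blob(S["img"],*gr,(403,182),15))),rect(E,k,.046))
# connector: brass pins centroid in black face
def pins(c,p,r):
    m=cv2.inRange(cv2.cvtColor(c["img"],cv2.COLOR_BGR2HSV),np.array((12,90,60)),np.array((40,255,255)))
    w=np.zeros_like(m);cv2.circle(w,p,r,255,-1);M=cv2.moments(m&w,True);return M["m10"]/M["m00"],M["m01"]/M["m00"]
pa,pb,pd=pins(A,(296,40),20),pins(B,(247,277),18),pins(D,(331,405),14)
print("conn",pa,pb,pd,tri(A,pa,B,pb),tri(A,pa,D,pd),tri(B,pb,D,pd))
for n,col,c,p,q in(("blue",bl,B,(391,143),(408,308)),("yel",ye,E,(388,187),(363,189))):
    k=blob(c["img"],*col,p,110);r=rect(c,k,.016);print(n,r)
    k2=blob(D["img"],*col,q,65)
    a=[cv2.approxPolyDP(cv2.convexHull(x),f,True)[:,0] for x,f in((k,6),(k2,4))]
    print(a[0].tolist(),a[1].tolist())
    # pad: dark region
    pc=[]
    for cc,kk in((c,k),(D,k2)):
        m=np.zeros(cc["img"].shape[:2],np.uint8);cv2.fillPoly(m,[cv2.convexHull(kk)],255)
        g=cv2.inRange(cv2.cvtColor(cc["img"],cv2.COLOR_BGR2HSV),np.array((0,0,0)),np.array((180,255,60)))&m
        g=cv2.morphologyEx(g,cv2.MORPH_OPEN,np.ones((5,5)))
        ks,_=cv2.findContours(g,cv2.RETR_EXTERNAL,cv2.CHAIN_APPROX_NONE);ks=max(ks,key=cv2.contourArea);pc.append(cen(ks))
        print(" pad rect",rect(cc,ks,.006))
    print(" pad",tri(c,pc[0],D,pc[1]))
E
python3 meas.py
```

```text
amber (array([0.4209, 0.1521, 0.034 ]), np.float64(0.00020239722809177517)) ((423.1162414550781, 149.64552307128906), (58.537166595458984, 42.76250076293945), 22.65352439880371) ((423.1618957519531, 153.90289306640625), (60.63934326171875, 39.069305419921875), 22.63119125366211)
red (array([ 0.4345, -0.0076,  0.0316]), np.float64(0.0012947998874524096)) ((435.9092712402344, -5.9109649658203125), (52.589996337890625, 50.751747131347656), 54.817169189453125)
green (array([0.4434, 0.3343, 0.045 ]), np.float64(0.0009882115549428067)) (array([0.442 , 0.3339, 0.0444]), np.float64(0.002172523073108327)) ((443.1351623535156, 334.1595458984375), (27.869178771972656, 27.890161514282227), 36.115108489990234)
conn (296.24915824915826, 38.39393939393939) (246.94545454545454, 279.1636363636364) (330.6666666666667, 404.8641975308642) (array([ 0.4302, -0.3318,  0.046 ]), np.float64(5.623823851380757e-07)) (array([ 0.43  , -0.331 ,  0.0428]), np.float64(0.0003363268864122317)) (array([ 0.4299, -0.332 ,  0.0454]), np.float64(0.0005253009601534086))
blue ((612.939453125, -163.7971954345703), (89.953338
[... 387 characters left out ...]
.1615, -0.0103]), np.float64(0.014203840736003327))
yel ((616.4183349609375, 179.64544677734375), (90.26664733886719, 175.1547393798828), 33.80324935913086)
[[385, 113], [453, 227], [397, 263], [326, 156]] [[323, 179], [349, 163], [402, 197], [376, 217]]
 pad rect ((592.8486328125, 213.88351440429688), (74.67680358886719, 74.53388977050781), 33.902313232421875)Traceback (most recent call last):
  File "meas.py", line 31, in <module>
    ks,_=cv2.findContours(g,cv2.RETR_EXTERNAL,cv2.CHAIN_APPROX_NONE);ks=max(ks,key=cv2.contourArea);pc.append(cen(ks))
                                                                        ~~~^^^^^^^^^^^^^^^^^^^^^^^^
ValueError: max() iterable argument is empty
```

```bash
python3 - <<'E'
import pickle;from h import *
np.set_printoptions(precision=4,suppress=True)
d=pickle.load(open("cap0.pkl","rb"));D=d["side"];S=d["scene"]
A,B,C,E=[pickle.load(open(f"w{x}.pkl","rb")) for x in "ABCD"]
for a,b in(((325,101),(358,291)),((464,115),(446,283))): print("blue",*tri(B,a,D,b))
for a,b in(((385,113),(349,163)),((453,227),(402,197)),((326,156),(323,179))): print("yel",*tri(E,a,D,b))
print("decoys D teal,teal2,purple", plane(E,[(155,170),(158,35),(187,270)],.04)[:,:2], "C purple,teal",plane(C,[(175,138),(427,195)],.04)[:,:2])
print("batt",plane(E,[(426,40),(378,45),(455,85)],.091)[:,:2])
print("clear",plane(B,[(235,138)],.045))
E
```

```text
blue [ 0.531  -0.1122  0.0148] 0.000992076742055754
blue [ 0.7052 -0.1278  0.0095] 0.0008284724591118337
yel [0.6078 0.2768 0.0087] 0.0043249550004599135
yel [0.7025 0.1311 0.0062] 0.0029324640774662835
yel [0.5324 0.2248 0.0147] 0.000637880903799357
decoys D teal,teal2,purple [[0.3241 0.21  ]
 [0.343  0.3593]
 [0.3518 0.082 ]] C purple,teal [[ 0.3513  0.0678]
 [ 0.6557 -0.0008]]
batt [[0.63   0.3412]
 [0.5821 0.3365]
 [0.6627 0.299 ]]
clear [[ 0.4242 -0.156   0.045 ]]
```

>>> {"op": "arm_command", "data": {
  "deltas": [0,0,0,0,0,0.98,0,0,0,0,0,0.98,0,0,0,0,0,0.98,0,0,0,0,0,0.98,0,0,0,0,0,0.98,0,0,0,0,0,0.98,0,0,0,0,0,0.98,0,0,0,0,0,0.98,-0.0224,-0.004,0.0555,0,0,0,-0.0224,-0.004,0.0555,0,0,0,-0.0224,-0.004,0.0555,0,0,0,-0.0224,-0.004,0.0555,0,0,0,-0.0224,-0.004,0.0555,0,0,0,-0.0224,-0.004,0.0555,0,0,0,0,0,0,0,0,0,0,0,0,0,0,0],
  "claw": 70
}}

```text
t: 5.55
ee_pos: [0.4214, 0.1518, 0.1018]
eef_rot: [0.981, 0.194, 0.0, 0.0]
contact_force: [0.1, -0.8, 1.3]
grip_width: 0.808
finger_force: 0.0
```

```bash
python3 snap.py w1
```

```text
[0.48545081 0.177366   0.26349309] [ 0.82413693 -0.55163297 -0.07125309  0.1068756 ]
```

View pics/w1.png

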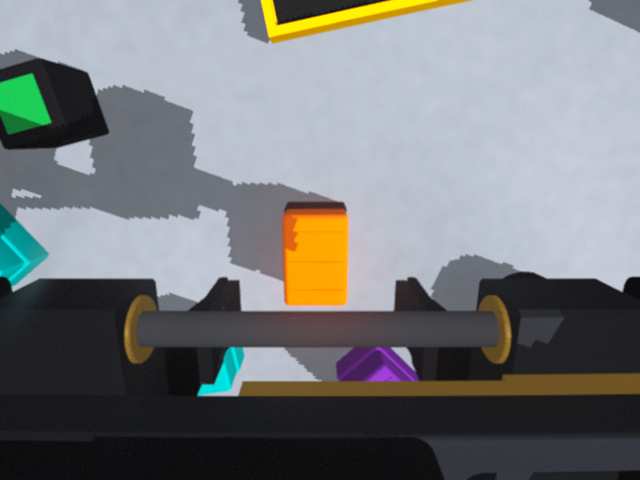

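The amber lamp is centred between the fingers at (316,255) and square to them. Descend and grip.

>>> {"op": "arm_command", "data": {
  "deltas": [0,0,0.034,0,0,0,0,0,0.034,0,0,0,0,0,0.03,0,0,0,0,0,0.016,0,0,0,0,0,0,0,0,0]
}}

```text
t: 6.1
ee_pos: [0.4212, 0.1533, 0.0156]
eef_rot: [0.981, 0.195, -0.0, -0.0]
contact_force: [0.6, -0.1, -0.0]
grip_width: 0.802
finger_force: 0.0
```

>>> {"op": "arm_command", "data": {
  "deltas": [0,0,0,0,0,0,0,0,0,0,0,0,0,0,0,0,0,0,0,0,0,0,0,0,0,0,0,0,0,0,0,0,0,0,0,0],
  "claw": 30,
  "newtons": 20
}}

```text
t: 6.7
ee_pos: [0.4207, 0.1534, 0.0159]
eef_rot: [0.981, 0.196, 0.0, 0.0]
contact_force: [-0.6, -1.1, 4.5]
grip_width: 0.454
finger_force: 20.0
```

>>> {"op": "arm_command", "data": {
  "deltas": [0,0,-0.03,0,0,0,0,0,-0.048,0,0,0,0,0,-0.048,0,0,0,0,0,-0.047,0,0,0,0,0,0,0,0,-0.9,0,0,0,0,0,-0.9,0,0,0,0,0,-0.9,0,0,0,0,0,-0.9,0,0,0,0,0,-0.9,0,0,0,0,0,-0.9,0,0,0,0,0,-0.9,0,0,0,0,0,-0.9]
}}

```text
t: 7.9
ee_pos: [0.4201, 0.1533, 0.1451]
eef_rot: [0.739, 0.674, -0.0, -0.0]
contact_force: [-0.6, 1.2, -0.7]
grip_width: 0.455
finger_force: 20.0
```

>>> {"op": "arm_command", "data": {
  "deltas": [-0.05,0.03,0,0,0,0,-0.05,0.03,0,0,0,0,-0.05,0.03,0,0,0,0,-0.05,0.03,0,0,0,0,-0.05,0.03,0,0,0,0,-0.05,0.03,0,0,0,0,-0.05,0.03,0,0,0,0,-0.05,0.03,0,0,0,0,0,0,0,0,0,0,0,0,0,0,0,0]
}}

```text
t: 8.9
ee_pos: [0.5703, -0.1632, 0.1445]
eef_rot: [0.741, 0.672, -0.0, -0.001]
contact_force: [-0.0, -0.0, -1.0]
grip_width: 0.457
finger_force: 20.0
```

```bash
python3 snap.py w2
```

```text
[ 0.57699774 -0.09513491  0.30622528] [ 0.99052994 -0.04864624 -0.00652096  0.12822424]
```

View pics/w2.png

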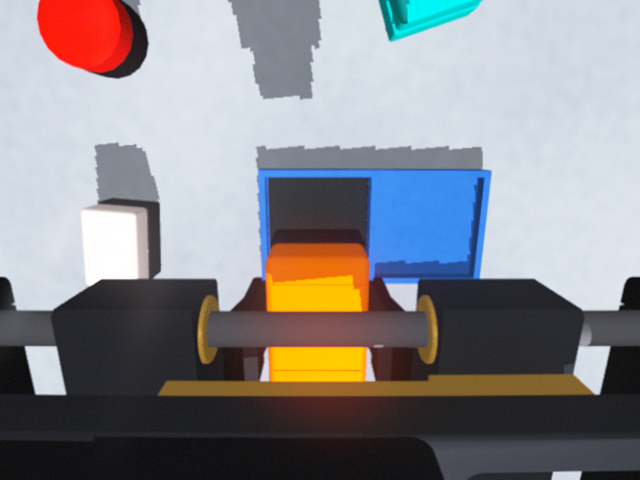

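The amber lamp is held over the rubber pad: the compartment is centred near column 320 and the lamp near 317. Lower it.

>>> {"op": "arm_command", "data": {
  "deltas": [0,0,0.04,0,0,0,0,0,0.04,0,0,0,0,0,0.04,0,0,0,0,0,0.028,0,0,0,0,0,0.005,0,0,0,0,0,0.004,0,0,0,0,0,0.003,0,0,0,0,0,0.001,0,0,0,0,0,0,0,0,0]
}}

```text
t: 9.85
ee_pos: [0.5711, -0.1627, 0.0254]
eef_rot: [0.74, 0.672, 0.0, 0.001]
contact_force: [-0.6, 0.1, -1.0]
grip_width: 0.456
finger_force: 20.0
```

>>> {"op": "arm_command", "data": {
  "deltas": [0,0,0.002,0,0,0,0,0,0.0015,0,0,0,0,0,0,0,0,0]
}}

```text
t: 10.15
ee_pos: [0.5707, -0.1626, 0.022]
eef_rot: [0.74, 0.672, 0.0, 0.0]
contact_force: [0.1, 0.2, -0.4]
grip_width: 0.457
finger_force: 20.0
```

>>> {"op": "arm_command", "data": {
  "deltas": [0,0,0.001,0,0,0,0,0,0,0,0,0]
}}

```text
t: 10.35
ee_pos: [0.5707, -0.1627, 0.022]
eef_rot: [0.74, 0.672, -0.0, 0.0]
contact_force: [-3.1, 0.7, 7.5]
grip_width: 0.452
finger_force: 20.0
```

>>> {"op": "arm_command", "data": {
  "deltas": [0,0,0,0,0,0,0,0,0,0,0,0,0,0,0,0,0,0,0,0,0,0,0,0],
  "claw": 56
}}

```text
t: 10.75
ee_pos: [0.5706, -0.1625, 0.0211]
eef_rot: [0.74, 0.672, 0.0, -0.0]
contact_force: [0.6, 0.0, -0.2]
grip_width: 0.633
finger_force: 0.0
```

>>> {"op": "arm_command", "data": {
  "deltas": [0,0,-0.02,0,0,0,0,0,-0.05,0,0,0,0,0,-0.05,0,0,0,0,0,-0.05,0,0,0,-0.06,0,0,0,0,0,-0.06,0,0,0,0,0,0,0,0,0,0,0]
}}

```text
t: 11.45
ee_pos: [0.5599, -0.2603, 0.1499]
eef_rot: [0.743, 0.669, -0.001, 0.002]
contact_force: [-0.6, -0.1, -1.1]
grip_width: 0.647
finger_force: 0.0
```

```bash
python3 snap.py w3
```

```text
[ 0.56684852 -0.19139048  0.31124118] [ 0.99002475 -0.05239434 -0.006289    0.13063798]
```

View pics/w3.png

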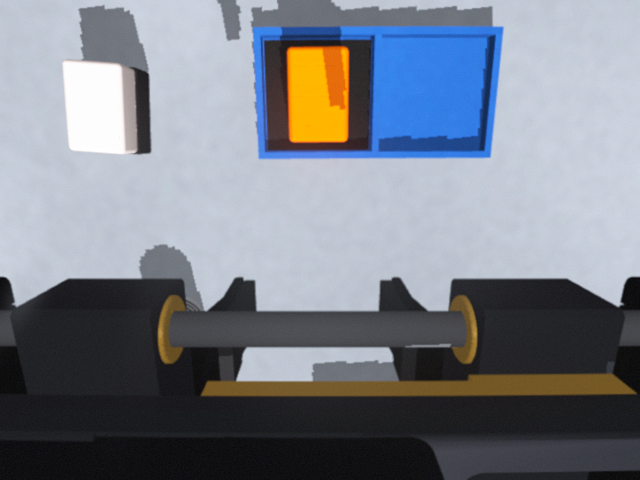

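The amber lamp stands square in the pad compartment (318,95). Next is the connector.

>>> {"op": "arm_command", "data": {
  "deltas": [-0.0282,-0.0406,0,0,0,0,-0.0282,-0.0406,0,0,0,0,-0.0282,-0.0406,0,0,0,0,-0.0282,-0.0406,0,0,0,0,0,0,0,0,0,0,0,0,0.05,0,0,0,0,0,0.05,0,0,0,0,0,0.05,0,0,0,0,0,0.028,0,0,0,0,0,0,0,0,0],
  "claw": 80
}}

```text
t: 12.5
ee_pos: [0.4318, -0.3221, 0.0129]
eef_rot: [0.74, 0.673, -0.0, -0.002]
contact_force: [-0.3, 0.8, 0.4]
grip_width: 0.92
finger_force: 0.0
```

>>> {"op": "arm_command", "data": {
  "deltas": [0,0,0,0,0,0,0,0,0,0,0,0,0,0,0,0,0,0,0,0,0,0,0,0,0,0,0,0,0,0,0,0,0,0,0,0],
  "claw": 30,
  "newtons": 25
}}

```text
t: 13.1
ee_pos: [0.4327, -0.3249, 0.0157]
eef_rot: [0.74, 0.672, -0.0, 0.0]
contact_force: [-1.3, 0.5, 4.4]
grip_width: 0.521
finger_force: 25.0
```

>>> {"op": "arm_command", "data": {
  "deltas": [0,0,0,0,0,0,0,0,0,0,0,0,0,0,0,0,0,0,-0.0085,0,0,0,0,0,0,0,0,0,0,0],
  "claw": 65
}}

```text
t: 13.6
ee_pos: [0.4317, -0.3321, 0.0152]
eef_rot: [0.741, 0.672, -0.0, 0.0]
contact_force: [-0.2, 0.3, -0.1]
grip_width: 0.743
finger_force: 0.0
```

>>> {"op": "arm_command", "data": {
  "deltas": [0,0,0,0,0,0,0,0,0,0,0,0,0,0,0,0,0,0,0,0,0,0,0,0,0,0,0,0,0,0],
  "claw": 30
}}

```text
t: 14.1
ee_pos: [0.432, -0.3309, 0.0152]
eef_rot: [0.74, 0.672, 0.0, 0.0]
contact_force: [0.2, 0.5, 0.2]
grip_width: 0.519
finger_force: 25.0
```

>>> {"op": "arm_command", "data": {
  "deltas": [0,0,-0.03,0,0,0,0,0,-0.05,0,0,0,0,0,-0.05,0,0,0,0,0,-0.045,0,0,0,0.035,0.0394,0,0,0,0,0.035,0.0394,0,0,0,0,0.035,0.0394,0,0,0,0,0.035,0.0394,0,0,0,0,0.035,0.0394,0,0,0,0,0.035,0.0394,0,0,0,0,0.035,0.0394,0,0,0,0,0,0,0,0,0,0,0,0,0,0,0,0,0,0,0,0,0,0]
}}

```text
t: 15.5
ee_pos: [0.6548, -0.1691, 0.1461]
eef_rot: [0.741, 0.672, -0.001, -0.0]
contact_force: [-0.4, 0.0, -1.4]
grip_width: 0.524
finger_force: 25.0
```

>>> {"op": "arm_command", "data": {
  "deltas": [0,0,0.04,0,0,0,0,0,0.04,0,0,0,0,0,0.04,0,0,0,0,0,0.028,0,0,0,0,0,0.006,0,0,0,0,0,0.004,0,0,0,0,0,0.003,0,0,0,0,0,0.002,0,0,0,0,0,0,0,0,0,0,0,0,0,0,0]
}}

```text
t: 16.5
ee_pos: [0.6559, -0.1681, 0.0248]
eef_rot: [0.74, 0.672, 0.0, 0.0]
contact_force: [-0.7, -0.2, -1.5]
grip_width: 0.521
finger_force: 25.0
```

>>> {"op": "arm_command", "data": {
  "deltas": [0,0,0.002,0,0,0,0,0,0.002,0,0,0,0,0,0.001,0,0,0,0,0,0,0,0,0]
}}

```text
t: 16.9
ee_pos: [0.6556, -0.168, 0.0212]
eef_rot: [0.74, 0.672, -0.0, 0.0]
contact_force: [-2.7, -0.3, 6.1]
grip_width: 0.524
finger_force: 25.0
```

>>> {"op": "arm_command", "data": {
  "deltas": [0,0,0,0,0,0,0,0,0,0,0,0,0,0,0,0,0,0,0,0,-0.02,0,0,0,0,0,-0.05,0,0,0,0,0,-0.05,0,0,0,0,0,-0.05,0,0,0,0,0,0,0,0,0,0,0,0,0,0,0],
  "claw": 60
}}

```text
t: 17.8
ee_pos: [0.6562, -0.1681, 0.15]
eef_rot: [0.74, 0.672, 0.001, 0.001]
contact_force: [0.6, -0.6, -0.6]
grip_width: 0.693
finger_force: 0.0
```

>>> {"op": "arm_command", "data": {
  "deltas": [0.0263,-0.045,0,0,0,0,0.0263,-0.045,0,0,0,0,0.0263,-0.045,0,0,0,0,0.0263,-0.045,0,0,0,0,0.0263,-0.045,0,0,0,0,0.0263,-0.045,0,0,0,0,0.0263,-0.045,0,0,0,0,0,0,0,0,0,0,0,0,0,0,0,0,0,0,0,0,0,0],
  "claw": 82
}}

```text
t: 18.8
ee_pos: [0.434, -0.0083, 0.1477]
eef_rot: [0.741, 0.672, -0.0, -0.0]
contact_force: [-0.1, -0.4, -0.2]
grip_width: 0.946
finger_force: 0.0
```

```bash
python3 snap.py w4; python3 - <<'E'
import pickle;from h import *
W=pickle.load(open("w4.pkl","rb"));C=pickle.load(open("wC.pkl","rb"))
lo,hi=(0,150,60),(6,255,255)
k=blob(W["img"],lo,hi,(317,230),80);k0=blob(C["img"],lo,hi,(249,199),40)
(e,_)=cv2.minEnclosingCircle(k);(e0,_)=cv2.minEnclosingCircle(k0)
print(cv2.boundingRect(k),e,plane(W,[e],.043),tri(W,e,C,e0))
E
```

```text
[0.44040852 0.05989666 0.30941501] [ 0.9905065  -0.04820786 -0.0059597   0.12859765]
(282, 199, 72, 74) (317.2089538574219, 235.26866149902344) [[ 0.43434086 -0.00455286  0.043     ]] (array([ 0.43409483, -0.00724464,  0.03180989]), np.float64(3.444005795749822e-05))
```

View pics/w4.png

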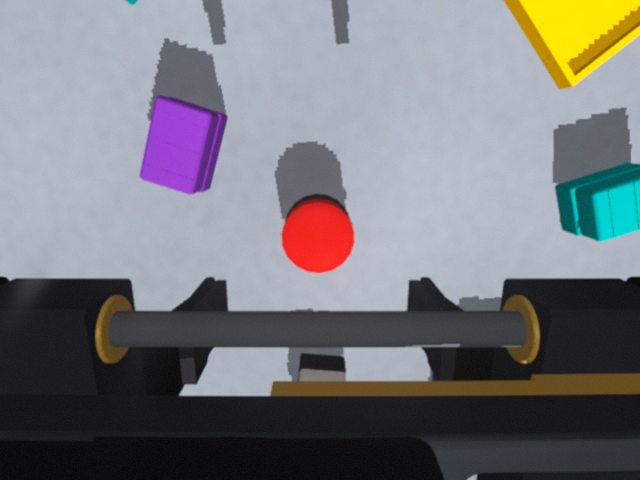

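The red lamp is centred between the fingers at (317,235). Descend and grip.

>>> {"op": "arm_command", "data": {
  "deltas": [0.0015,0,0.05,0,0,0,0,0,0.05,0,0,0,0,0,0.05,0,0,0,0,0,0.0255,0,0,0,0,0,0,0,0,0,0,0,0,0,0,0]
}}

```text
t: 19.45
ee_pos: [0.4342, -0.0067, 0.0165]
eef_rot: [0.741, 0.672, 0.0, -0.0]
contact_force: [-0.4, 0.6, -0.2]
grip_width: 0.944
finger_force: 0.0
```

>>> {"op": "arm_command", "data": {
  "deltas": [0,0,0,0,0,0,0,0,0,0,0,0,0,0,0,0,0,0,0,0,0,0,0,0,0,0,0,0,0,0,0,0,0,0,0,0],
  "claw": 40,
  "newtons": 25
}}

```text
t: 20.05
ee_pos: [0.4341, -0.0068, 0.0167]
eef_rot: [0.74, 0.672, 0.0, 0.0]
contact_force: [-0.0, 0.1, 6.0]
grip_width: 0.609
finger_force: 25.0
```

>>> {"op": "arm_command", "data": {
  "deltas": [0,0,-0.03,0,0,0,0,0,-0.05,0,0,0,0,0,-0.05,0,0,0,0,0,-0.045,0,0,0,0.045,0.026,0,0,0,0,0.045,0.026,0,0,0,0,0.045,0.026,0,0,0,0,0.045,0.026,0,0,0,0,0.045,0.026,0,0,0,0,0.045,0.026,0,0,0,0,0.045,0.026,0,0,0,0,0,0,0,0,0,0,0,0,0,0,0,0,0,0,0,0,0,0]
}}

```text
t: 21.45
ee_pos: [0.5922, 0.2143, 0.1472]
eef_rot: [0.741, 0.672, -0.001, 0.0]
contact_force: [0.7, -0.6, -1.0]
grip_width: 0.612
finger_force: 25.0
```

```bash
python3 snap.py w5
```

```text
[0.59867316 0.28266754 0.30878579] [ 0.99043843 -0.04819345 -0.00613232  0.12911819]
```

View pics/w5.png

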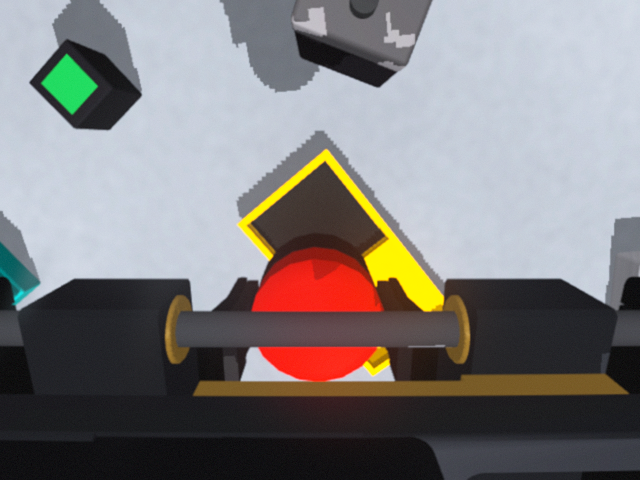

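```bash
python3 - <<'E'
import pickle;from h import *
W=pickle.load(open("w5.pkl","rb"));E=pickle.load(open("wD.pkl","rb"))
a,b=plane(W,[(325,150),(240,226)],.016)[:,:2]
u=np.array([np.cos(np.radians(33.8)),np.sin(np.radians(33.8))]);v=np.array([-u[1],u[0]])
print(a,b,np.linalg.norm(a-b)); m=(a+b)/2; print("pad",m-45*v/1000,"bare",m-.130*v)
for s,t in(((325,150),(385,113)),((240,226),(326,156))): print(tri(W,s,E,t))
g=((45,100,40),(85,255,255));k=blob(W["img"],*g,(70,82),50);k0=blob(E["img"],*g,(250,58),40)
print("green",tri(W,cen(k),E,cen(k0)),cv2.minAreaRect((plane(W,k[:,0],.046)[:,:2]*1000).astype(np.float32)))
print("batt low front edge",plane(W,[(300,57),(379,87)],0)[:,:2],"top",plane(W,[(300,30),(395,67)],.09)[:,:2])
E
```

```text
[0.60394515 0.27571272] [0.53270862 0.22476876] 0.08757814563929749
pad [0.59336019 0.21284644] bare [0.64064532 0.14221276]
(array([0.60373897, 0.27602447, 0.02055564]), np.float64(0.0004766155810270162))
(array([0.53226335, 0.22469526, 0.01459757]), np.float64(0.0004823009359671169))
green (array([0.44305735, 0.33434962, 0.0457572 ]), np.float64(5.72793646779263e-05)) ((443.16973876953125, 334.0472106933594), (27.49198341369629, 27.461801528930664), 35.572845458984375)
batt low front edge [[0.59201199 0.34395683]
 [0.64896769 0.31748722]] top [[0.59534012 0.33892344]
 [0.64330385 0.31645362]]
```

The red lamp hangs over the pad. The tray's rim corners at (325,150) and (240,226) cast to a pad centre within 2 mm of the target. Lower it.

>>> {"op": "arm_command", "data": {
  "deltas": [0,0,0.04,0,0,0,0,0,0.04,0,0,0,0,0,0.04,0,0,0,0,0,0.028,0,0,0,0,0,0.006,0,0,0,0,0,0.004,0,0,0,0,0,0.003,0,0,0,0,0,0,0,0,0,0,0,0,0,0,0]
}}

```text
t: 22.4
ee_pos: [0.593, 0.2154, 0.0278]
eef_rot: [0.74, 0.672, 0.001, 0.0]
contact_force: [-0.9, -0.4, -1.1]
grip_width: 0.604
finger_force: 25.0
```

>>> {"op": "arm_command", "data": {
  "deltas": [0,0,0.002,0,0,0,0,0,0.002,0,0,0,0,0,0.001,0,0,0,0,0,0,0,0,0]
}}

```text
t: 22.8
ee_pos: [0.5924, 0.2153, 0.0229]
eef_rot: [0.74, 0.672, -0.0, -0.0]
contact_force: [0.1, -0.9, -1.9]
grip_width: 0.61
finger_force: 25.0
```

>>> {"op": "arm_command", "data": {
  "deltas": [0,0,0.001,0,0,0,0,0,0,0,0,0]
}}

```text
t: 23.0
ee_pos: [0.5925, 0.2153, 0.0228]
eef_rot: [0.74, 0.672, -0.0, 0.0]
contact_force: [-1.7, -1.1, 4.0]
grip_width: 0.607
finger_force: 25.0
```

>>> {"op": "arm_command", "data": {
  "deltas": [0,0,0,0,0,0,0,0,0,0,0,0,0,0,0,0,0,0,0,0,-0.02,0,0,0,0,0,-0.05,0,0,0,0,0,-0.05,0,0,0,0,0,-0.05,0,0,0,0,0,0,0,0,0],
  "claw": 68
}}

```text
t: 23.8
ee_pos: [0.595, 0.217, 0.1568]
eef_rot: [0.74, 0.672, 0.004, 0.002]
contact_force: [0.2, 0.7, 0.7]
grip_width: 0.776
finger_force: 0.0
```

>>> {"op": "arm_command", "data": {
  "deltas": [0,0,0,0,0,-0.966,0,0,0,0,0,-0.966,0,0,0,0,0,-0.966,0,0,0,0,0,-0.966,0,0,0,0,0,-0.966,0.049,-0.0136,0,0,0,0,0.049,-0.0136,0,0,0,0,0.049,-0.0136,0,0,0,0,0.049,-0.0136,0,0,0,0,0.049,-0.0136,0,0,0,0,0,0,0,0,0,0,0,0,0,0,0,0,0,0,0,0,0,0]
}}

```text
t: 25.1
ee_pos: [0.4442, 0.3332, 0.1499]
eef_rot: [0.455, 0.891, -0.0, 0.0]
contact_force: [0.1, 0.3, -0.3]
grip_width: 0.78
finger_force: 0.0
```

```bash
python3 snap.py w6;python3 - <<'E'
import pickle;from h import *
W=pickle.load(open("w6.pkl","rb"))
k=blob(W["img"],(45,100,40),(85,255,255),(317,230),60);print(cen(k),plane(W,[cen(k)],.046),cv2.minAreaRect((plane(W,k[:,0],.046)[:,:2]*1000).astype(np.float32)))
E
```

```text
[0.40286282 0.38862844 0.31155614] [0.94333263 0.30558134 0.04034979 0.12294504]
(317.5183795948987, 238.9327331832958) [[0.44293723 0.33419919 0.046     ]] ((442.850830078125, 334.31695556640625), (26.679767608642578, 27.204334259033203), 35.888267517089844)
```

View pics/w6.png

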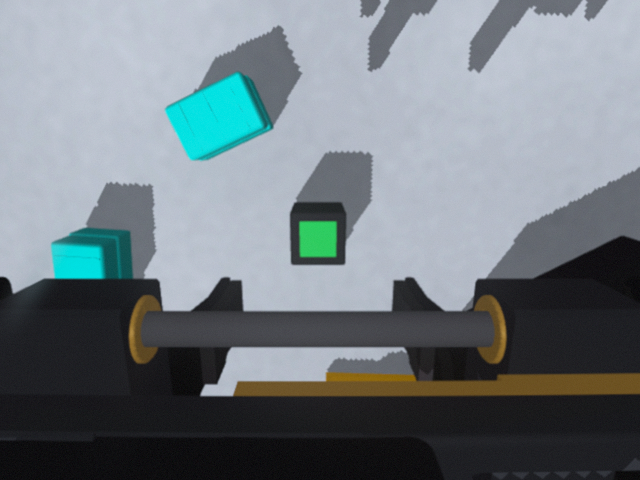

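The relay is centred and square between the fingers at (317,239), with nothing in the way. Descend and grip.

>>> {"op": "arm_command", "data": {
  "deltas": [0.002,0,0.05,0,0,0,0,0,0.05,0,0,0,0,0,0.05,0,0,0,0,0,0.028,0,0,0,0,0,0,0,0,0,0,0,0,0,0,0]
}}

```text
t: 25.75
ee_pos: [0.443, 0.3351, 0.0168]
eef_rot: [0.455, 0.891, 0.0, -0.0]
contact_force: [0.2, 0.3, 0.5]
grip_width: 0.781
finger_force: 0.0
```

>>> {"op": "arm_command", "data": {
  "deltas": [0,0,0,0,0,0,0,0,0,0,0,0,0,0,0,0,0,0,0,0,0,0,0,0,0,0,0,0,0,0,0,0,0,0,0,0],
  "claw": 28,
  "newtons": 20
}}

```text
t: 26.35
ee_pos: [0.4426, 0.3353, 0.0167]
eef_rot: [0.454, 0.891, 0.0, 0.0]
contact_force: [-0.3, -0.0, 5.0]
grip_width: 0.46
finger_force: 20.0
```

>>> {"op": "arm_command", "data": {
  "deltas": [0,0,-0.03,0,0,0,0,0,-0.05,0,0,0,0,0,-0.05,0,0,0,0,0,-0.045,0,0,0.256,-0.0514,0.0109,0,0,0,0,-0.0514,0.0109,0,0,0,0,-0.0514,0.0109,0,0,0,0,-0.0514,0.0109,0,0,0,0,-0.0514,0.0109,0,0,0,0,-0.0514,0.0109,0,0,0,0,-0.0514,0.0109,0,0,0,0,0,0,0,0,0,0,0,0,0,0,0,0,0,0,0,0,0,0]
}}

```text
t: 27.75
ee_pos: [0.639, 0.1441, 0.1474]
eef_rot: [0.47, 0.882, 0.0, -0.0]
contact_force: [0.2, 0.9, -1.2]
grip_width: 0.456
finger_force: 20.0
```

```bash
python3 snap.py w7
```

```text
[0.59996224 0.20080596 0.3091641 ] [0.94866795 0.28893651 0.03777868 0.12295357]
```

View pics/w7.png

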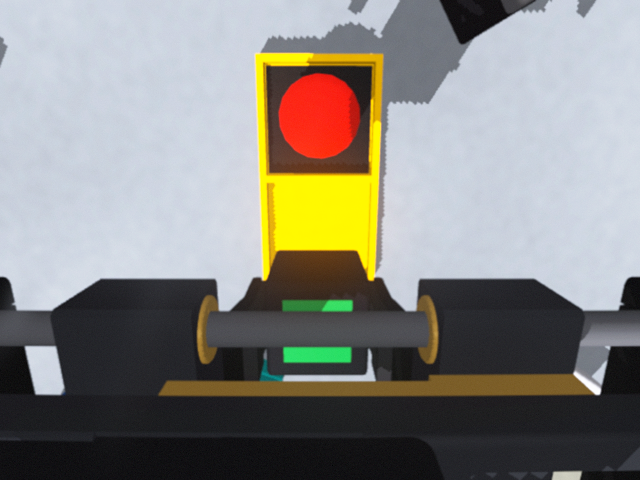

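The red lamp sits in the pad compartment (320,115), and the relay is aligned over the bare one at column 318. Lower it.

>>> {"op": "arm_command", "data": {
  "deltas": [0,0,0.04,0,0,0,0,0,0.04,0,0,0,0,0,0.04,0,0,0,0,0,0.028,0,0,0,0,0,0.006,0,0,0,0,0,0.004,0,0,0,0,0,0.003,0,0,0,0,0,0,0,0,0,0,0,0,0,0,0]
}}

```text
t: 28.7
ee_pos: [0.6405, 0.143, 0.0278]
eef_rot: [0.471, 0.882, 0.0, 0.001]
contact_force: [-0.4, -1.5, -1.0]
grip_width: 0.456
finger_force: 20.0
```

>>> {"op": "arm_command", "data": {
  "deltas": [0,0,0.002,0,0,0,0,0,0.002,0,0,0,0,0,0.001,0,0,0,0,0,0.001,0,0,0,0,0,0,0,0,0]
}}

```text
t: 29.2
ee_pos: [0.64, 0.1427, 0.0227]
eef_rot: [0.471, 0.882, -0.0, 0.0]
contact_force: [-3.0, -2.1, 5.9]
grip_width: 0.459
finger_force: 20.0
```

Contact felt. Release, rise and back away, then look at the whole scene.

>>> {"op": "arm_command", "data": {
  "deltas": [0,0,0,0,0,0,0,0,0,0,0,0,0,0,0,0,0,0,0,0,-0.02,0,0,0,0,0,-0.05,0,0,0,0,0,-0.05,0,0,0,0,0,-0.05,0,0,0,0,0,-0.05,0,0,0,0,0,-0.05,0,0,0,-0.05,-0.02,0,0,0,0,-0.05,-0.02,0,0,0,0,0,0,0,0,0,0,0,0,0,0,0,0],
  "claw": 60
}}

```text
t: 30.5
ee_pos: [0.6569, 0.0626, 0.2256]
eef_rot: [0.472, 0.881, 0.0, 0.0]
contact_force: [0.3, 0.9, 0.0]
grip_width: 0.69
finger_force: 0.0
```

```bash
python3 -c "
import cv2,numpy as np
from bench import vision
a=vision.capture('side')['img'][100:480,180:560];w=vision.capture('wrist')['img'][:290]
w=cv2.resize(w,(420,190));a=cv2.resize(a,(380,380));p=np.zeros((380,420,3),np.uint8);p[:190]=w
cv2.imwrite('pics/fin.png',np.hstack([a,p]))"
```

```text
(no output)
```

View pics/fin.png

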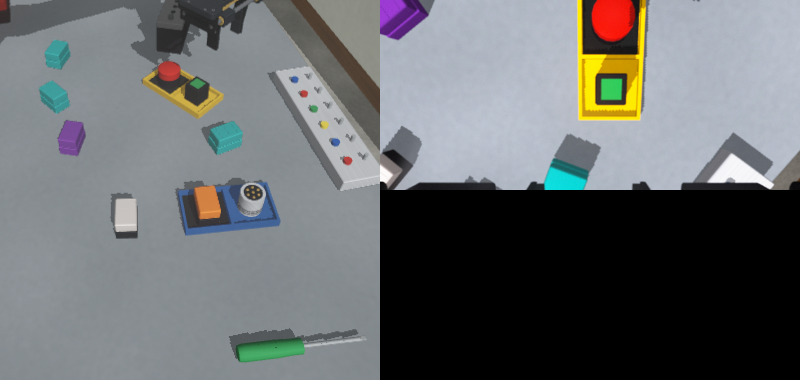

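All four parts stand upright: amber (206,202) and connector (252,199) in the blue tray, red (169,72) and relay (197,91) in the yellow. The arm is clear of everything.

```bash
python3 -c "
from bench import job
print(job.close_job())"
```

```text
the job is handed in; nothing more can be done
None
```

Both kits are made up and the job is handed in: the amber lamp (pad) and connector (bare) are in the blue tray, the red lamp (pad) and relay (bare) in the yellow; all four were set down gently and stand upright, about 31 s used, and nothing else was touched.

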